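# Bring the hex keys round to the arrow

### The job

Turn the blue turntable by gently pushing one of its upright dividers with a single fingertip (or the shut fingers), until the white stripe in front of the orange hex key holder is in line with the white arrow on the foot. Do not spin it fast or pinch or lift anything, do not touch the things it carries, and leave the wrench, clear box, light and tire levers around it where they are. Finish with the finger clear of everything and the turntable standing still.

Things in the scene. Friction and masses are not known exactly. Their poses are not given: they have to be found in the camera images.
- foot: Black fixed foot under the turntable. Its origin is on the turning axis, at the shelf surface; z is up. A black tongue 46 mm wide and 10 mm high sticks out along the foot's own -x (to 188 mm from the axis), roughly towards the robot, and carries a white arrow 45 mm long that points at the turning axis.
- turntable (a joint): Angle of the blue tray on its foot, rad, growing counter-clockwise seen from above; 0 or any whole turn (2 pi) has stripe and arrow in line. It turns freely both ways, a whole turn from any start; friction (about 1 N of push at a divider's outer part) stops it almost at once where it is left. Tray 260 mm across, floor 20 mm, rim 27 mm above the shelf.
- dividers: Three pale blue upright dividers and their hub (36 mm across, top 72 mm above the shelf), turning with the tray. Each is 6 mm thick, from 20 to 62 mm above the shelf, and reaches to 122 mm from the axis. Origin on the axis; dividers lie at 0 (own +x), +120 and -120 degrees, the hex keys at 180 degrees, midway between two. Its yaw is the foot's yaw plus the turntable angle.
- stripe (a point): Outer part of the white stripe (34 mm long, 8 mm wide, radial) on the tray floor in front of the hex keys, 122 mm from the axis; turns with the tray.
- arrow (a point): Point 122 mm from the axis in the arrow's direction, at tray height, fixed: the stripe point is to come here.
- hexkeys: Orange hex key holder with five upright steel L keys, fixed to the tray, 22 mm radially by 52 mm across, up to 76 mm above the shelf. Origin under its middle, 76 mm from the axis.
- tin: Green tin with a steel lid, 50 mm across, top 47 mm above the shelf, fixed to the tray in the middle of the bay at +60 degrees in the dividers' frame, 80 mm from the axis (origin under its middle).
- bell: Brass bicycle bell, 52 mm across, top 55 mm above the shelf, fixed to the tray in the middle of the bay at -60 degrees in the dividers' frame, 80 mm from the axis (origin under its middle).
- wrench: Loose steel pedal wrench, 270 mm long, lying flat on the shelf to one side of the turntable. Origin near its middle, length along x. Leave alone.
- clearbox: Loose clear box with a clip-on lid, 114 x 92 x 51 mm, on the other side of the turntable. Origin under its middle. Leave alone.
- light: Loose white front light, about 57 x 30 x 32 mm, beyond the turntable. Origin under its middle. Leave alone.
- levers: Loose trio of black tire levers held by a rubber band, 115 x 45 x 12 mm, beyond the turntable. Origin under its middle. Leave alone.

How it is judged:
By the outcome, as a careful person would: the job done as asked, in the order asked, and still so for the second after the job is handed in, with the robot touching nothing.
It also fails if it takes over 48 s, if anything falls off the work surface, if the arm or the gripper's body presses on something with over 40 N, if the wrist force passes 120 N, or if a joint passes its speed limit or range.

### The arm

A 6-joint arm with a two-finger parallel gripper is mounted at the origin on the work surface. World frame = base frame: x ahead of the robot, y to its left, z up, the work surface at z = 0. Lengths are in m, angles in rad, forces in N, time in s.
With the tool pointing down it reaches from about 0.35 to 0.85 m from the base axis. Payload 8.1 kg.
Tool frame: the origin (TCP) lies midway between the tips of the shut fingers; the grasp point (between the pads) lies 19 mm behind it (robot.grip_point_offset is the distance from the TCP to the grasp point, in m); z points along the fingers, y is the line along which they close (so a half turn about z gives the same grasp; the last joint's range is limited). The gripper opens to 93 mm and grips with 3 to 60 N. Pads are 15 mm wide; open, the fingers measure 128 mm over their backs; the gripper's body (75 mm by 188 mm) begins 65 mm behind the grasp point.
Start: joints at [1.206, 0.13, 1.488, -0, 1.523, -0.085], TCP at [0.166, 0.577, 0.219] pointing down, gripper open.
Joint ranges: [-2.96, 2.96], [-0.89, 2.26], [0.02, 2.5], [-1.34, 4.48], [0, 2.73], [-2.66, 2.66]. Speed limits (rad/s): [2.39, 2.39, 2.79, 3.14, 3.14, 3.14].

### API

Orientations are given as a rotation vector (axis times angle).
In Python, from plant import robot, read_camera, job gives the robot as it stands.
- The arm moves only by the shell command python3 -m inch 'ROWS' [FORCE]. ROWS is JSON, one flat list of numbers, 5 for each row, row after row: the shift along the world's x, y, z in mm, then the turn about the world's z in degrees, then the opening in per cent of the stroke, from 0 (shut) to 100 (fully open). In form: [dx, dy, dz, yaw, hand, dx, dy, dz, yaw, hand, ...]. A call has 1 to 10 rows; each row is the pose to reach, as a shift and turn from the pose commanded when the call began; what a row does not reach only later rows make up. A row lasts 1/12 s, in which the tool goes at most 41.7 mm and 7.16 degrees, less where a joint would pass 70% of its speed; a pose out of reach is approached as far as the arm can. A call with a gripper value outside its range is refused whole. The fingers move at their own pace and stop on an object; FORCE is the grip in N (left out, the last holds). Time passes only in rows, so rows that repeat a pose let the fingers close. It gives the time, the measured TCP pose, the force, the opening and the grip force at its end, in the units of the state.
- robot.read_state(): the state, without advancing time (a new reading comes with each control period).
- read_camera(name): name is "side" or "top"; returns a dict with "image" (400x640x3 uint8, blue, green, red), "K" (3x3 intrinsics, pixels), "extrinsics" (4x4, takes a point from world to camera coordinates). Camera axes: x right, y down, z forward; pixel columns grow to the right and rows downward; lengths in m; the calibration is good to about 2 mm. A picture is of the moment at which its call begins. There is no depth.
- job.close_job(): hands the job in; it is judged then, once.
The state is a dict: "t": time; "q": joint angles; "dq": joint speeds; "joint_torque": joint torques, N m; "tool_pos": TCP position; "orientation": TCP orientation; "force": force on the tool from outside, world axes, zero at the start; "wrist_torque": the same for the moment, N m; "opening": finger opening in m; "gripper_force": force on a finger pad.
Only numpy, scipy, OpenCV 4.12 (cv2) and the standard library are available. Lean on these libraries where they do the work, as an engineer would, in place of code of your own. Each camera call takes 0.05 s, during which the arm holds its last target. There are 200 camera calls.

## Working session

There is one attempt and no reset: what is moved stays moved. The work goes in short steps, Python scripts to look and compute and a shell command to move; the robot and the scene stay as the last step left them, time stands still between calls to the robot, and variables do not carry over. Pictures are saved under pics/ and viewed, at most 10 in all, crops included, and the job is handed in when it is done.

```bash
mkdir -p pics; python3 - <<'E'
from plant import robot, read_camera
import cv2
for n in("top","side"):
    c=read_camera(n); cv2.imwrite(f"pics/{n}0.png",c["image"]); print(n,c["K"].tolist(),c["extrinsics"].round(4).tolist())
s=robot.read_state();print(s["t"],s["tool_pos"],s["orientation"],s["opening"])
E
```

```text
top [[463.38869904399485, 0.0, 322.4973681157053], [0.0, 463.38869904399485, 204.30711847853257], [0.0, 0.0, 1.0]] [[0.0062, -1.0, 0.007, 0.0266], [-0.9971, -0.0067, -0.0764, 0.6255], [0.0765, -0.0065, -0.9971, 1.0699], [0.0, 0.0, 0.0, 1.0]]
side [[430.1712250788455, 0.0, 326.77075580811936], [0.0, 430.1712250788455, 197.7271582794882], [0.0, 0.0, 1.0]] [[-0.9908, -0.1337, 0.019, 0.6279], [-0.1007, 0.637, -0.7642, 0.0616], [0.0901, -0.7591, -0.6447, 1.0456], [0.0, 0.0, 0.0, 1.0]]
0.1 [0.16547884 0.57619504 0.21768747] [-4.37964105e-01 -3.11054926e+00  2.52802174e-03] 0.09295501329977358
```

View pics/top0.png

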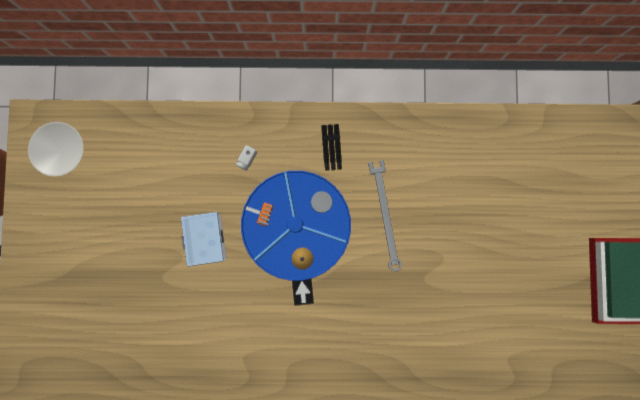

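View pics/side0.png

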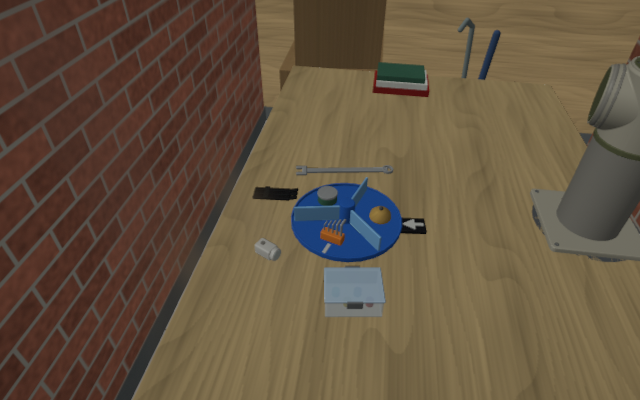

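The top view shows the tray centre near (296,225), the stripe near (250,210) and the arrow near (303,292). The tray therefore has to turn roughly 100° counter-clockwise. I'll measure this more exactly.

```bash
cat > h.py <<'E'
from plant import robot, read_camera
import cv2, numpy as np
def ray(c,uv,z):
    R=c["extrinsics"][:3,:3];t=c["extrinsics"][:3,3];o=-R.T@t
    d=R.T@np.linalg.inv(c["K"])@np.array([uv[0],uv[1],1.]); return (o+d*(z-o[2])/d[2])[:2]
def px(c,p):
    q=c["K"]@(c["extrinsics"][:3,:3]@np.array(p,float)+c["extrinsics"][:3,3]); return q[:2]/q[2]
def rect(c,ctr,z,half=.2,n=600):
    w=[(ctr[0]+half,ctr[1]+half),(ctr[0]+half,ctr[1]-half),(ctr[0]-half,ctr[1]-half),(ctr[0]-half,ctr[1]+half)]
    H=cv2.getPerspectiveTransform(np.float32([px(c,(*p,z)) for p in w]),np.float32([(0,0),(n,0),(n,n),(0,n)]))
    return cv2.warpPerspective(c["image"],H,(n,n),flags=cv2.INTER_CUBIC)
E
python3 - <<'E'
from h import *
c=read_camera("top");im=c["image"]
hsv=cv2.cvtColor(im,cv2.COLOR_BGR2HSV)
m=cv2.inRange(hsv,(105,150,60),(125,255,255)); m=cv2.morphologyEx(m,cv2.MORPH_CLOSE,np.ones((5,5)))
k=max(cv2.findContours(m,0,1)[0],key=cv2.contourArea)
P=np.array([ray(c,p,.027) for p in cv2.convexHull(k)[:,0]],np.float32)
print("centre",cv2.fitEllipse(P))
ctr=cv2.fitEllipse(P)[0]
cv2.imwrite("pics/r1.png",rect(c,ctr,.02))
w=cv2.inRange(hsv,(0,0,170),(180,60,255))
for nm,(x0,x1,y0,y1),z in(("arrow",(290,316,276,308),.01),("stripe",(242,260,200,220),.02)):
    ys,xs=np.nonzero(w[y0:y1,x0:x1]); u=(xs.mean()+x0,ys.mean()+y0);p=ray(c,u,z)
    d=p-ctr; print(nm,len(xs),u,p,np.degrees(np.arctan2(d[1],d[0])),np.hypot(*d))
E
```

```text
centre ((0.5770165920257568, 0.09366500377655029), (0.2550181448459625, 0.2563575506210327), 97.81552124023438)
arrow 107 (np.float64(302.2056074766355), np.float64(290.97196261682245)) [0.42127676 0.07713068] -173.93981948700306 0.1566150697493417
stripe 42 (np.float64(252.38095238095238), np.float64(209.92857142857142)) [0.61113427 0.19632684] 71.6167673604693 0.10818256734035812
```

View pics/r1.png

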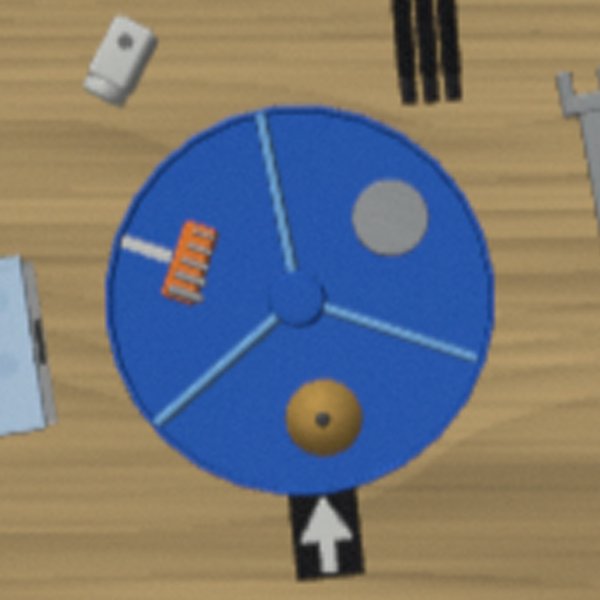

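```bash
python3 -m inch '[20,-21,0,-6,0, 40,-42,0,-12,0, 60,-64,0,-19,0, 80,-86,0,-26,0, 100,-107,0,-33,0, 120,-129,0,-40,0, 140,-150,0,-47,0, 160,-172,0,-54,0, 180,-193,0,-61,0, 200,-215,0,-67,0]' 10
python3 -m inch '[20,-21,0,-6,0, 40,-43,0,-13,0, 60,-65,0,-20,0, 80,-86,0,-27,0, 100,-107,0,-34,0, 120,-129,0,-41,0, 140,-151,0,-48,0, 160,-172,0,-55,0, 160,-172,0,-55,0, 160,-172,0,-55,0]'
python3 - <<'E'
from h import *
c=read_camera("side");cv2.imwrite("pics/s1.png",cv2.resize(c["image"][100:350,220:520],None,fx=2.4,fy=2.4))
s=robot.read_state();print(s["t"],s["tool_pos"],s["orientation"],s["opening"],s["q"])
from scipy.spatial.transform import Rotation as R
M=R.from_rotvec(s["orientation"]).as_matrix();print(np.degrees(np.arctan2(M[1,1],M[0,1])))
E
```

```text
t: 0.98
tool_pos: [0.3663, 0.3605, 0.2184]
orientation: [-2.09, -2.346, 0.0]
force: [0.6, -0.3, -0.1]
opening: 0.0308
gripper_force: 0.0
t: 1.82
tool_pos: [0.5261, 0.1885, 0.2181]
orientation: [-2.934, -1.122, 0.002]
force: [-0.4, 0.3, -1.3]
opening: 0.0006
gripper_force: 0.0
1.8667 [0.52544867 0.18944401 0.21814914] [-2.93242434e+00 -1.12559287e+00  1.64084161e-03] 0.0005506150005339064 [2.53938486e-01 1.99423689e-02 1.60511148e+00 4.41561849e-04
 1.51764009e+00 1.09170812e+00]
-48.002042172771105
```

View pics/s1.png

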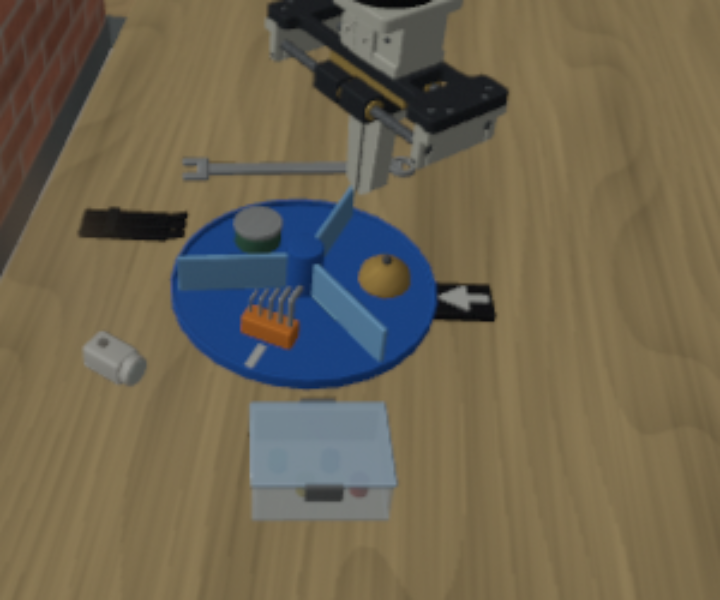

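The shut fingers hang above the tray, and the bay between the hex keys and the divider is clear. Next I go down into it.

```bash
python3 -m inch '[0,0,-25,0,0, 0,0,-50,0,0, 0,0,-75,0,0, 0,0,-98,0,0, 0,0,-118,0,0, 0,0,-136,0,0, 0,0,-152,0,0, 0,0,-166,0,0, 0,0,-176,0,0, 0,0,-178,0,0]'
python3 - <<'E'
from h import *
c=read_camera("side");cv2.imwrite("pics/s2.png",cv2.resize(c["image"][150:330,260:460],None,fx=3.3,fy=3.3))
s=robot.read_state();print(s["t"],s["tool_pos"])
# waypoints: keep contact frame
C=np.array([577.,93.7])
def tcp(phi,perp):
    a=np.radians(phi);return C+105*np.array([np.cos(a),np.sin(a)])+perp*np.array([np.sin(a),-np.cos(a)])
p0=tcp(131.6,25)
for k in range(0,115,3): print(k,(tcp(131.6+k,11)-p0).round(0))
E
```

```text
t: 2.7
tool_pos: [0.5234, 0.1903, 0.0384]
orientation: [-2.931, -1.129, 0.006]
force: [0.0, 0.1, -0.7]
opening: 0.0005
gripper_force: 0.0
2.75 [0.5240703  0.19022254 0.03927836]
0 [-10.  -9.]
3 [-15. -13.]
6 [-19. -16.]
9 [-23. -20.]
12 [-27. -24.]
15 [-31. -28.]
18 [-34. -32.]
21 [-37. -37.]
24 [-40. -42.]
27 [-43. -47.]
30 [-45. -52.]
33 [-47. -57.]
36 [-49. -62.]
39 [-51. -67.]
42 [-52. -72.]
45 [-53. -78.]
48 [-54. -83.]
51 [-54. -89.]
54 [-55. -94.]
57 [ -54. -100.]
60 [ -54. -105.]
63 [ -53. -111.]
66 [ -52. -116.]
69 [ -51. -122.]
72 [ -50. -127.]
75 [ -48. -132.]
78 [ -46. -137.]
81 [ -43. -142.]
84 [ -41. -147.]
87 [ -38. -152.]
90 [ -35. -157.]
93 [ -31. -161.]
96 [ -28. -165.]
99 [ -24. -169.]
102 [ -20. -173.]
105 [ -16. -177.]
108 [ -12. -180.]
111 [  -7. -183.]
114 [  -2. -186.]
```

View pics/s2.png

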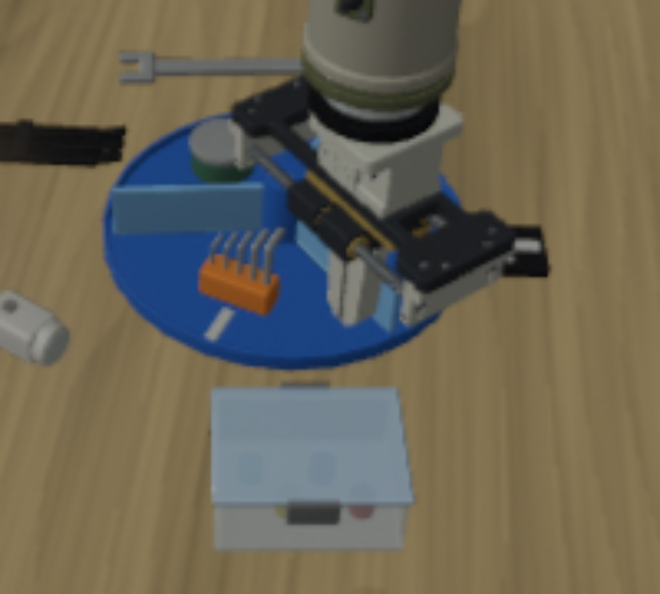

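The finger is in the bay beside the divider and clear of the hex keys. I start a slow push with the tool turning along.

```bash
python3 -m inch '[-4,-3,0,0,0, -7,-6,0,0,0, -10,-9,0,0,0, -12,-11,0,1.5,0, -15,-13,0,3,0, -17,-14,0,4.5,0, -19,-16,0,6,0, -21,-18,0,7.5,0, -23,-20,0,9,0, -25,-22,0,10.5,0]'
python3 -m inch '[-2,-2,0,1.5,0, -4,-4,0,3,0, -6,-6,0,4.5,0, -8,-8,0,6,0, -9,-10,0,7.5,0, -11,-13,0,9,0, -12,-15,0,10.5,0, -14,-18,0,12,0, -15,-20,0,13.5,0, -17,-22,0,15,0]'
python3 - <<'E'
from h import *
c=read_camera("top");a=rect(c,(.577,.0937),.02);
c=read_camera("side");b=cv2.resize(c["image"][150:330,260:460],(400,360))
a=cv2.resize(a,(400,400))[:360];cv2.imwrite("pics/p3.png",np.hstack([a,b]))
s=robot.read_state();print(s["t"],s["tool_pos"],s["force"])
E
```

```text
t: 3.58
tool_pos: [0.501, 0.1676, 0.0417]
orientation: [2.817, 1.39, 0.003]
force: [-0.2, 1.1, 0.3]
opening: 0.0006
gripper_force: 0.4
t: 4.42
tool_pos: [0.4842, 0.1455, 0.0417]
orientation: [2.611, 1.746, 0.003]
force: [0.9, 0.3, -0.2]
opening: 0.0004
gripper_force: 0.4
4.5167 [0.48385852 0.14530024 0.04144711] [-0.6988759   0.14886933  0.34602739]
```

View pics/p3.png

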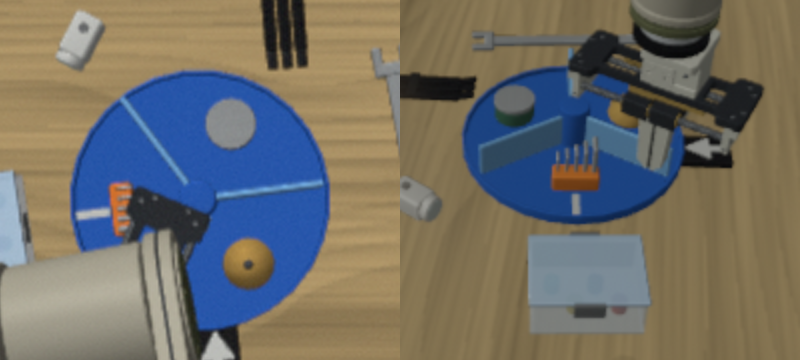

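The tray has followed by about 25°: the divider is at the finger, the stripe is now near image-left, and everything else is clear. I keep pushing.

```bash
python3 -m inch '[-1,-3,0,1.5,0, -2,-5.5,0,3,0, -3,-8,0,4.5,0, -4,-10.5,0,6,0, -5,-13,0,7.5,0, -6,-15.5,0,9,0, -7,-18,0,10.5,0, -8,-20.5,0,12,0, -9,-23,0,13.5,0, -9.5,-25.5,0,15,0]'
python3 -m inch '[-0.5,-2.5,0,1.5,0, -1,-5.5,0,3,0, -1.5,-8.5,0,4.5,0, -2,-11,0,6,0, -2.5,-13.5,0,7.5,0, -2.5,-16.5,0,9,0, -2.5,-19.5,0,10.5,0, -3,-22,0,12,0, -3.5,-24.5,0,13.5,0, -3,-27.5,0,15,0]'
python3 -m inch '[0.5,-3,0,1.5,0, 0.5,-5.5,0,3,0, 0.5,-8,0,4.5,0, 1,-11,0,6,0, 1.5,-14,0,7.5,0, 2,-16.5,0,9,0, 2.5,-19,0,10.5,0, 3,-22,0,12,0, 3.5,-25,0,13.5,0, 4,-27.5,0,15,0]'
python3 -m inch '[0.5,-2.5,0,1.5,0, 1.5,-5,0,3,0, 2.5,-7.5,0,4.5,0, 3.5,-10,0,6,0, 4.5,-12.5,0,7.5,0, 6,-15,0,9,0, 7.5,-17.5,0,10.5,0, 8.5,-20,0,12,0, 9.5,-22.5,0,13.5,0, 11,-25,0,15,0]'
python3 - <<'E'
from h import *
c=read_camera("top");a=rect(c,(.577,.0937),.02);
c=read_camera("side");b=cv2.resize(c["image"][150:330,260:460],(400,360))
a=cv2.resize(a,(400,400))[:360];cv2.imwrite("pics/p4.png",np.hstack([a,b]))
s=robot.read_state();print(s["t"],s["tool_pos"],s["force"])
E
```

```text
t: 5.35
tool_pos: [0.4744, 0.1201, 0.0412]
orientation: [2.362, 2.071, 0.002]
force: [0.5, 1.2, 0.7]
opening: 0.001
gripper_force: 0.4
t: 6.18
tool_pos: [0.4713, 0.0927, 0.0412]
orientation: [2.072, 2.361, 0.001]
force: [-0.6, 0.9, -0.5]
opening: 0.0004
gripper_force: 0.4
t: 7.02
tool_pos: [0.4755, 0.0651, 0.0412]
orientation: [1.746, 2.611, 0.001]
force: [1.4, 1.7, 0.7]
opening: 0.0005
gripper_force: 0.5
t: 7.85
tool_pos: [0.4864, 0.0402, 0.0411]
orientation: [1.39, 2.817, 0.001]
force: [0.4, 1.6, -0.3]
opening: 0.0006
gripper_force: 0.5
7.95 [0.48661087 0.03986931 0.04116884] [0.58901007 0.15002715 0.7157792 ]
```

View pics/p4.png

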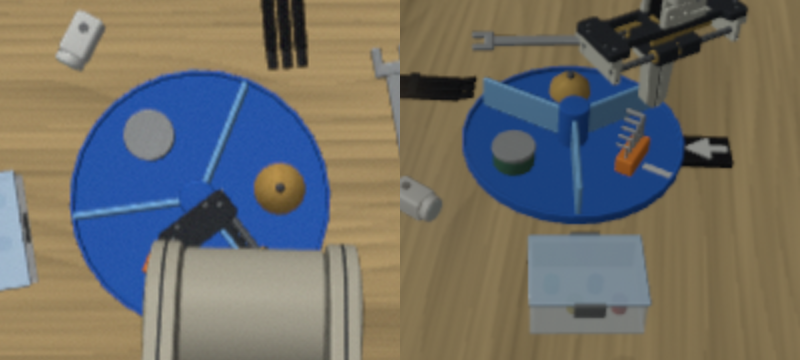

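The stripe is nearing the arrow, with roughly 28° left. I do one more push and then measure from the side camera.

```bash
python3 -m inch '[1.5,-2.5,0,1.5,0, 3,-5,0,3,0, 4.5,-7.5,0,4.5,0, 6.5,-9.5,0,6,0, 8.5,-11.5,0,7.5,0, 10,-13.5,0,9,0, 11.5,-15.5,0,10.5,0, 13.5,-17.5,0,12,0, 15.5,-19.5,0,13.5,0, 17.5,-21.5,0,15,0]'
cat >> h.py <<'E'
def meas(name="side",C=(.577,.0937)):
    c=read_camera(name);out=[]
    hsv=cv2.cvtColor(c["image"],cv2.COLOR_BGR2HSV);w=cv2.inRange(hsv,(0,0,120),(180,75,255))
    ys,xs=np.nonzero(w)
    for nm,z,r0,r1 in(("arrow",.010,.137,.185),("stripe",.020,.095,.124)):
        P=np.array([ray(c,(x,y),z) for x,y in zip(xs,ys)])-C
        r=np.hypot(*P.T);b=np.degrees(np.arctan2(P[:,1],P[:,0]))%360
        k=(r>r0)&(r<r1)&(b>155)&(b<200);print(nm,k.sum(),b[k].mean(),b[k].std(),r[k].mean())
    return c
E
python3 - <<'E'
from h import *
c=meas();cv2.imwrite("pics/p5.png",rect(c,(.50,.0937),.02,.12))
s=robot.read_state();print(s["t"],s["tool_pos"],s["force"])
C=np.array([577.,93.7])
def tcp(phi,perp):
    a=np.radians(phi);return C+105*np.array([np.cos(a),np.sin(a)])+perp*np.array([np.sin(a),-np.cos(a)])
p0=tcp(232.1,11)
for k in range(0,18): print(k,(tcp(232.1+k,11)-p0).round(1))
E
```

```text
t: 8.78
tool_pos: [0.5036, 0.0187, 0.0409]
orientation: [-1.011, -2.974, -0.0]
force: [-0.3, 0.4, 0.6]
opening: 0.0005
gripper_force: 0.5
arrow 77 185.92092450652848 2.1507139894442755 0.1582648607328675
stripe 34 172.9000422620727 1.4057901908331836 0.10930194056144599
8.8333 [0.50404311 0.01838121 0.04098842] [0.48868701 0.11865174 0.74611454]
0 [0. 0.]
1 [ 1.3 -1.3]
2 [ 2.7 -2.5]
3 [ 4.1 -3.7]
4 [ 5.5 -4.9]
5 [ 6.9 -6.1]
6 [ 8.4 -7.2]
7 [ 9.8 -8.4]
8 [11.3 -9.4]
9 [ 12.8 -10.5]
10 [ 14.3 -11.6]
11 [ 15.9 -12.6]
12 [ 17.4 -13.6]
13 [ 19.  -14.5]
14 [ 20.6 -15.4]
15 [ 22.2 -16.3]
16 [ 23.8 -17.2]
17 [ 25.4 -18.1]
```

View pics/p5.png

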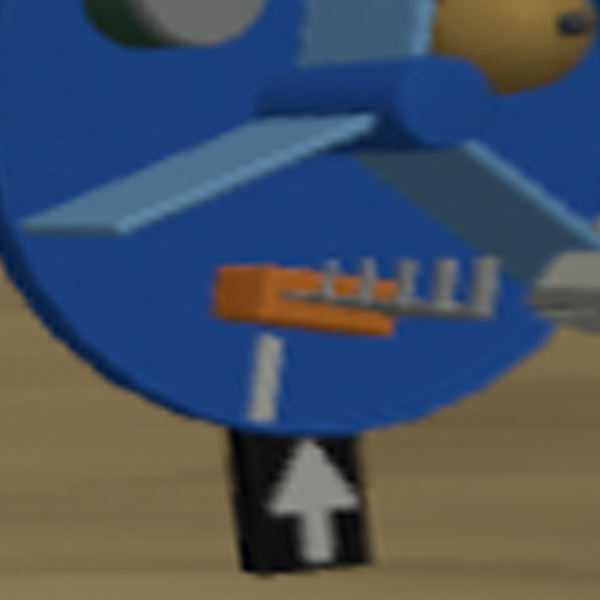

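13.0° are left. I push 12° more, slowing down, and measure again.

```bash
python3 -m inch '[2,-1.9,0,1.5,0, 4.1,-3.7,0,3,0, 6.2,-5.5,0,4.5,0, 8.4,-7.2,0,6,0, 10.5,-8.9,0,7.5,0, 12.8,-10.5,0,9,0, 14.3,-11.6,0,10,0, 15.9,-12.6,0,11,0, 17.4,-13.6,0,12,0, 17.4,-13.6,0,12,0]'
python3 - <<'E'
from h import *
c=meas();s=robot.read_state();print(s["t"],s["tool_pos"],s["force"])
E
```

```text
t: 9.67
tool_pos: [0.5214, 0.0049, 0.0408]
orientation: [0.693, 3.064, -0.0]
force: [0.3, 1.1, -0.3]
opening: 0.0006
gripper_force: 0.0
arrow 77 185.92092450652848 2.1507139894442755 0.1582648607328675
stripe 38 185.41729576396915 1.5022105816183857 0.1096034001182972
9.7167 [0.52128898 0.00493952 0.04073935] [0.66708116 0.48586254 0.05389449]
```

```bash
python3 -m inch '[0.5,-0.4,0,0.3,0, 0.8,-0.6,0,0.5,0, 0.8,-0.6,0,0.5,0, -3,1,0,0.5,0, -8,3,0,0.5,0, -13,5.5,0,0.5,0, -16,6.7,0,0.5,0, -16,6.7,0,0.5,0]'
python3 -m inch '[0,0,10,0,0, 0,0,25,0,0, 0,0,45,0,0, 0,0,65,0,0, 0,0,90,0,0, 0,0,115,0,0, 0,0,140,0,0, 0,0,165,0,0, 0,0,180,0,0, 0,0,180,0,0]'
python3 -m inch '[0,-20,0,0,0, 0,-45,0,0,0, 0,-75,0,0,0, 0,-105,0,0,0, 0,-135,0,0,0, 0,-165,0,0,0, 0,-195,0,0,0, 0,-220,0,0,0, 0,-240,0,0,0, 0,-250,0,0,0]'
python3 - <<'E'
from h import *
c=meas();c=meas("top");cv2.imwrite("pics/p6.png",rect(c,(.54,.0937),.02,.22))
s=robot.read_state();print(s["t"],s["tool_pos"],s["force"])
E
```

```text
t: 10.38
tool_pos: [0.5041, 0.0122, 0.0405]
orientation: [-0.68, -3.067, 0.0]
force: [-0.1, 0.2, -0.6]
opening: 0.0003
gripper_force: 0.0
t: 11.22
tool_pos: [0.5075, 0.0116, 0.2261]
orientation: [0.679, 3.059, 0.002]
force: [1.1, -1.2, 0.1]
opening: 0.0003
gripper_force: 0.0
t: 12.05
tool_pos: [0.5043, -0.2404, 0.2197]
orientation: [-0.684, -3.065, 0.0]
force: [0.4, -0.1, -1.1]
opening: 0.0006
gripper_force: 0.0
arrow 76 185.95168266385346 2.1479260903613486 0.15846217974941865
stripe 35 185.581174773414 1.4466444834823549 0.10970231912422622
arrow 140 186.10252375544087 2.4282295687439848 0.15809611933377782
stripe 42 186.07598064209665 1.187700454945061 0.10993255990711066
12.15 [ 0.50453338 -0.23927952  0.21985367] [-0.06680906 -1.03846356  0.18493705]
```

View pics/p6.png

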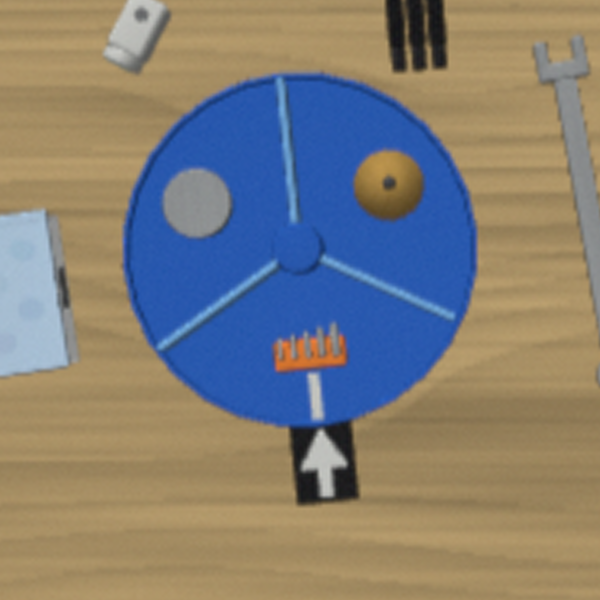

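The stripe at (316,396) lines up with the arrow at (324,462). The cameras agree to within about 0.4° and the arm is well clear, so I hand in.

```bash
python3 -c "
from plant import job
print(job.close_job())"
```

```text
the job is handed in; nothing more can be done
None
```

I turned the turntable about 114° counter-clockwise, pushing one divider with the shut fingers. Stripe and arrow line up within about 0.4° by both cameras, the arm ended clear, and the job is handed in at about 12 s.

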